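Park the short vial's cap in the free pocket

TASK

Open the shortest of the three vials in the rack: lift its loose green cap off by the long sides, set the cap down flat on the bare counter and let go of it, then take it again by its two ends and lower it into whichever pocket of the cap holder is empty. It must sit right way up, flat on the pocket's floor between the end lips, and must not be dropped; leave the vials standing in the rack and the other caps and counter things where they are.

Things in the scene. Friction and masses are not known exactly. Their poses are not given: they have to be found in the camera images.
- vial_short: the shortest of three flat-sided clear plastic vials with screws in it: body 58 mm long (its x), 32 mm wide (its y), 50 mm tall up to the shoulder, on which the cap's rim rests; a neck 48 x 22 mm stands 12 mm higher, loose inside the cap. Capped, 68 mm tall. Loose in its rack cell, about 150 g; origin at the centre of its underside. It may stand in any of the three cells
- cap_short: oblong green slip-on cap, a shell open below: 60 mm long (its x) by 34 mm wide (its y) by 18 mm tall, walls 3 mm, top 4 mm thick; origin at the centre of its lower rim, z up, 20 g, loose on the shortest vial, long axis along the vial's. The taller neighbours, 8 mm away, block its ends there, so only the long sides can be gripped
- vial_middle: the middle-height one of three flat-sided clear plastic vials with screws in it: body 58 mm long (its x), 32 mm wide (its y), 68 mm tall up to the shoulder, on which the cap's rim rests; a neck 48 x 22 mm stands 12 mm higher, loose inside the cap. Capped, 86 mm tall. Loose in its rack cell, about 150 g; origin at the centre of its underside
- vial_tall: the tallest of three flat-sided clear plastic vials with screws in it: body 58 mm long (its x), 32 mm wide (its y), 80 mm tall up to the shoulder, on which the cap's rim rests; a neck 48 x 22 mm stands 12 mm higher, loose inside the cap. Capped, 98 mm tall. Loose in its rack cell, about 150 g; origin at the centre of its underside
- cap_middle: same cap, on the middle-height vial, to be left there
- cap_tall: same cap, on the tallest vial, to be left there
- cap_spare: same cap, already lying in one pocket of the holder, which one varies; to be left there
- rack: grey plastic rack fixed on the counter, 208 mm long (its x), 44 mm wide, walls 20 mm tall, floor 6 mm thick, three cells in a row 68 mm apart, one vial in each; origin under its centre
- holder: aluminium cap holder fixed on the counter: base 76 (its x) x 124 mm (its y), 6 mm thick; two pockets 64 mm apart along y for caps lying along x. A pocket is 42 mm wide between cheeks (44 mm long in x, rising 40 mm above its floor: no room for fingers on a cap's long sides) and 68 mm long between end lips 4 mm thick, 4 mm high; cap ends stand free past the cheeks. Origin under its centre
- pocket_a (a point): centre of the pocket floor on the holder's +y side, 6 mm above the counter; the cheeks beside it flare outward over their top 10 mm, to 54 mm apart, to guide a cap in; z up, x along the pocket
- pocket_b (a point): centre of the pocket floor on the holder's -y side, 6 mm above the counter; the cheeks beside it flare outward over their top 10 mm, to 54 mm apart, to guide a cap in; z up, x along the pocket
- clear_spot (a point): point on the bare counter in front of the robot, always at the same place: nothing else lies within 60 mm of it and nothing taller than 50 mm within 90 mm, so a cap can be put down and regrasped here
- stopper: black rubber bin stopper, 40 mm across the top, 30 mm tall, standing between rack and holder; bystander
- feeler_case: chrome feeler gauge case, 105 x 24 x 14 mm, lying on the counter; bystander
- scoop: stainless scoop, pan 100 x 56 x 34 mm with an 85 mm handle; bystander
There are look-alikes about, which are no part of the job. Leave any grey or purple look-alike of the cap_middle alone.

How it is judged:
On the way, in this order (a step that is already met when the one before it is completed fails the run):
1. the short vial's cap is lifted clear of the vial (z of cap_short in the frame of vial_short above 0.068 m), for 0.1 s.
2. the cap lies flat on the bare counter, let go (height (world z) of cap_short below 0.003 m and angle between cap_short's own z axis and vertical below 0.1 rad and linear speed of cap_short below 0.03 m/s and contact force between the fingers and cap_short below 0.05 N), for 0.2 s.
3. the cap is taken up again (height (world z) of cap_short above 0.02 m and contact force between the fingers and cap_short above 0.3 N), for 0.1 s.
At the end, for the whole second after the job is handed in: The short vial's cap lies level (0.08 rad), right way up, in the empty pocket (7 mm along, 6 mm across, 3 mm in height, 0.2 rad of its axis), at rest and let go; all vials stand in the rack, the other two capped, the spare cap level in its pocket (((x of cap_short in the frame of pocket_a between -0.007 and 0.007 m and y of cap_short in the frame of pocket_a between -0.006 and 0.006 m and z of cap_short in the frame of pocket_a between -0.003 and 0.003 m and angle between the x axis of cap_short and the x axis of holder, either way round below 0.2 rad) or (x of cap_short in the frame of pocket_b between -0.007 and 0.007 m and y of cap_short in the frame of pocket_b between -0.006 and 0.006 m and z of cap_short in the frame of pocket_b between -0.003 and 0.003 m and angle between the x axis of cap_short and the x axis of holder, either way round below 0.2 rad)) and angle between cap_short's own z axis and vertical below 0.08 rad and linear speed of cap_short below 0.02 m/s and contact force between the fingers and cap_short below 0.05 N and angle between each of vial_short, vial_middle, vial_tall, cap_middle, cap_tall, cap_spare's own z axis and vertical below 0.1 rad and distance between cap_middle and vial_middle below 0.073 m and distance between cap_tall and vial_tall below 0.085 m); the robot touches nothing.
It fails at once if the cap is dropped or thrown: it moves at over 0.45 m/s with no finger on it (linear speed of cap_short above 0.45 m/s and contact force between the fingers and cap_short below 0.05 N).
It fails at once if a vial or another cap is displaced by more than 12 mm (distance of any of vial_short, vial_middle, vial_tall, cap_middle, cap_tall, cap_spare from where it was at the start of the episode above 0.012 m).
It fails at once if the stopper, feeler gauge case or scoop is pushed more than 20 mm (distance of any of stopper, feeler_case, scoop from where it was at the start of the episode above 0.02 m).
It also fails if it takes over 64 s, if anything falls off the work surface, if the arm or the gripper's body presses on something with over 40 N, if the wrist force passes 120 N, or if a joint passes its speed limit or range.

ROBOT

A 7-joint arm with a two-finger parallel gripper is mounted at the origin on the work surface. World frame = base frame: x ahead of the robot, y to its left, z up, the work surface at z = 0. Lengths are in m, angles in rad, forces in N, time in s.
With the tool pointing down it reaches from about 0.4 to 0.85 m from the base axis. Payload 10.4 kg.
Tool frame: the origin (TCP) lies at the very end of the fingers, on their centre line; the grasp point (between the pads) lies 19 mm behind it; z points along the fingers, y is the line along which they close (so a half turn about z gives the same grasp; the last joint's range is limited). The gripper opens to 87 mm and grips with 3 to 60 N. Pads are 19 mm wide; open, the fingers measure 117 mm over their backs; the gripper's body (75 mm by 190 mm) begins 51 mm behind the grasp point.
Start: joints at [-1.251, 0.332, -0.065, 1.46, 0.022, 1.35, -0.088], TCP at [0.21, 0.589, 0.223] pointing down, gripper open.
Joint ranges: [-2.6, 2.6], [-0.5, 2.12], [-1.47, 1.34], [0.16, 2.42], [-1.27, 4.41], [0.06, 2.06], [-2.6, 2.6]. Speed limits (rad/s): [2.22, 2.22, 2.79, 2.79, 3.14, 3.14, 3.14].

INTERFACE

Orientations are given as a unit quaternion [x, y, z, w].
In Python, from bench import * gives the robot as it stands.
- The arm moves only by the tool carry_out, never from a script. Its argument "deltas" is a list of rows, each an object with "hand": the finger opening in mm, from 0 to 87; "dp": the shift along the tool's x, y, z each as a share of 250 mm, from -1 to 1, a list of three; "spin": the turn about the tool's z as a share of pi rad, from -1 to 1. In form: [{"hand": hand, "dp": [dx, dy, dz], "spin": spin}, ...]. A call has 1 to 20 rows; each row is the pose to reach, as a shift and turn from the pose commanded when the call began, along the tool's axes at that moment, turning the shorter way round; what a row does not reach only later rows make up. A row lasts 1/10 s, in which the tool goes at most 50 mm and 8.59 degrees, less where a joint would pass 70% of its speed; a pose out of reach is approached as far as the arm can. A call with a number of a shift or a turn outside -1 to 1 is refused whole. A call with a gripper value outside its range is refused whole. The fingers move at their own pace and stop on an object; "force" is the grip in N (left out, the last holds). Time passes only in rows, so rows that repeat a pose let the fingers close. It gives the time, the measured TCP pose, the force, the opening and the grip force at its end, in the units of the state.
- read_state(): the state, without advancing time (a new reading comes with each control period).
- camera(name): name is "scene" or "top" or "wrist"; returns the picture (480x640x3 uint8, red, green, blue); there is no depth.
- get_calibration(name): a dict with "fx", "fy", "cx", "cy" (pixels), "R" (3x3) and "t" (3): a world point X has camera coordinates R X + t; the wrist camera has in their place "mount" (4x4, takes a point from camera to tool coordinates, whose origin is the TCP and whose axes are the flange's). Camera axes: x right, y down, z forward; pixel columns grow to the right and rows downward; lengths in m; the calibration is good to about 2 mm. A picture is of the moment at which its call begins: read the wrist's pose just before it. get_calibration takes no time and is no camera call.
- close_job(): hands the job in; it is judged then, once.
The state is a dict: "time": time; "joint_positions": joint angles; "joint_vel": joint speeds; "joint_torque": joint torques, N m; "ee_pos": TCP position; "eef_rot": TCP orientation; "ft_force": force on the tool from outside, world axes, zero at the start; "torque": the same for the moment, N m; "width": finger opening in m; "grip_force": force on a finger pad.
Only numpy, scipy, OpenCV 4.12 (cv2) and the standard library are available. Lean on these libraries where they do the work, as an engineer would, in place of code of your own. Each camera call takes 0.05 s, during which the arm holds its last target. There are 200 camera calls.

## Working session

There is one attempt and no reset: what is moved stays moved. The work goes in short steps, Python scripts to look and compute and a tool call to move; the robot and the scene stay as the last step left them, time stands still between calls to the robot, and variables do not carry over. Pictures are saved under pics/ and viewed, at most 10 in all, crops included, and the job is handed in when it is done.

Besides the shell and the picture viewer there is one more tool, called after ">>>" as a command line: name --argument value ..., lists and objects as JSON in quotes. carry_out: Moves the arm, as the interface text tells. Its arguments: {"type":"object","properties":{"deltas":{"type":"array","items":{"type":"object","properties":{"hand":{"type":"number"},"dp":{"type":"array","items":{"type":"number","minimum":-1,"maximum":1}},"spin":{"type":"number","minimum":-1,"maximum":1}}}},"force":{"type":"number"}},"required":["deltas"]}

```bash
mkdir -p pics
python3 - <<'E'
from bench import *
import cv2,numpy as np
s=read_state();print(s)
for n in("top","scene"):
    im=camera(n);cv2.imwrite(f"pics/{n}0.png",im[:,:,::-1]);print(n,get_calibration(n))
print(get_calibration("wrist"))
E
```

```text
{'time': 0.0, 'joint_positions': array([-1.25060856,  0.33285693, -0.06466502,  1.46093126,  0.02154637,
        1.34989854, -0.08850802]), 'joint_vel': array([ 3.40377903e-05,  1.14278499e-04,  1.27826341e-03, -1.62792208e-04,
        3.11902199e-04,  2.47508457e-03,  9.32813944e-05]), 'joint_torque': array([-7.06859701e-04, -6.23261261e+01,  2.40378000e-02, -3.89890981e+01,
       -6.14654459e-02,  3.99028289e-02,  1.36851104e-04]), 'ee_pos': array([0.20995022, 0.58827412, 0.22176797]), 'eef_rot': array([ 1.70571744e-01,  9.85345010e-01, -6.92525400e-04, -1.07549849e-04]), 'ft_force': array([-0.04987916,  1.11043137,  0.34031886]), 'torque': array([-0.00644162,  0.06195797,  0.00719483]), 'grip_force': 0.0, 'width': 0.0869595858746176}
top {'fx': 610.6373505774379, 'fy': 610.6373505774379, 'cx': 315.1483085334075, 'cy': 239.67558043272183, 'R': array([[ 0.01655134, -0.99963549,  0.02132929],
       [-0.98527545, -0.01993678, -0.16980816],
       [ 0.1701715 , -0.01820467, -0.98524629]]), 't': array([-0.00522594,  0.58168639,  1.2739074 ])}
scene {'fx': 574.5057222237522, 'fy': 574.5057222237522, 'cx': 315.1366335570884, 'cy': 229.7897462585066, 'R': array([[ 0.81655367,  0.57721361, -0.00803391],
       [ 0.32786367, -0.4751762 , -0.81652495],
       [-0.47512684,  0.66410242, -0.57725425]]), 't': array([-0.49850381, -0.11686295,  1.23530318])}
{'fx': 370.9681968277008, 'fy': 370.9681968277008, 'cx': 316.9387737575498, 'cy': 240.4031206171374, 'mount': array([[ 5.19870509e-04, -9.63204402e-01, -2.68769438e-01,
         7.19870877e-02],
       [ 9.99999528e-01,  7.21501596e-04, -6.51425441e-04,
         5.27442903e-04],
       [ 8.21373430e-04, -2.68768972e-01,  9.63204322e-01,
        -1.62819087e-01],
       [ 0.00000000e+00,  0.00000000e+00,  0.00000000e+00,
         1.00000000e+00]])}
```

View pics/top0.png

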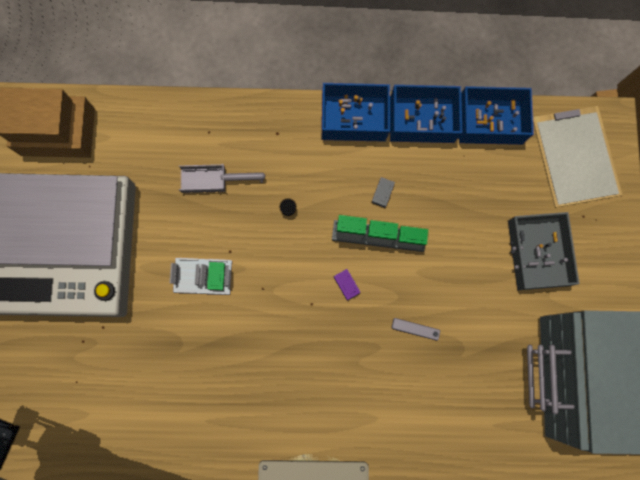

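View pics/scene0.png

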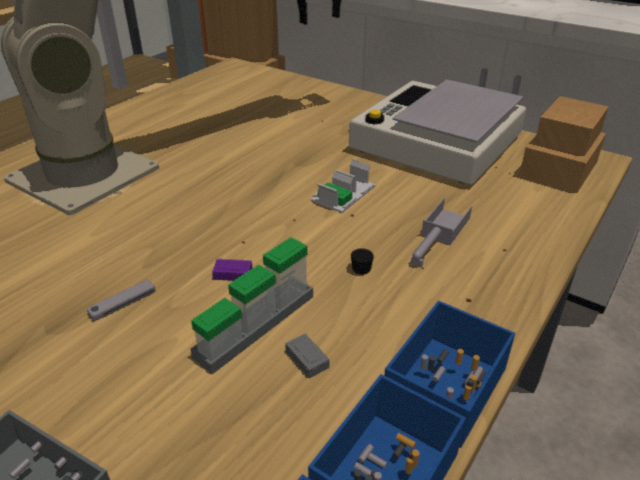

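The top view shows the rack with three green caps at (351,225), (383,231) and (413,237). The holder is at (203,276): the spare cap is in its right pocket and the left one (188,276) is empty. The stopper is at (288,208), the feeler case at (415,328) and the scoop at (203,179). The scene view shows the same three caps at (218,320), (252,285) and (286,255), with the heights still to be worked out.

```bash
cat > h.py <<'E'
import cv2,numpy as np
from bench import *
def ray(cal,uv):
    R,t=np.array(cal["R"]),np.array(cal["t"]);c=-R.T@t
    d=R.T@np.array([(uv[0]-cal["cx"])/cal["fx"],(uv[1]-cal["cy"])/cal["fy"],1.]);return c,d/np.linalg.norm(d)
def plane(cal,uv,z):
    c,d=ray(cal,uv);return c+d*(z-c[2])/d[2]
def tri(c1,u1,c2,u2):
    (a,d),(b,e)=ray(c1,u1),ray(c2,u2)
    s=np.linalg.lstsq(np.c_[d,-e],b-a,rcond=None)[0];p,q=a+s[0]*d,b+s[1]*e
    return (p+q)/2,np.linalg.norm(p-q)
def wcal(s):
    from scipy.spatial.transform import Rotation as Ro
    cal=dict(get_calibration("wrist"));M=np.array(cal["mount"]);T=np.eye(4)
    T[:3,:3]=Ro.from_quat(s["eef_rot"]).as_matrix();T[:3,3]=s["ee_pos"]
    W=np.linalg.inv(T@M);cal["R"]=W[:3,:3];cal["t"]=W[:3,3];return cal
E
python3 - <<'E'
from h import *
ims={}
for n in("top","scene"):
    im=cv2.imread(f"pics/{n}0.png");h=cv2.cvtColor(im,cv2.COLOR_BGR2HSV)
    m=cv2.inRange(h,(50,150,40),(75,255,255))
    v=h[:,:,2][m>0];print(n,np.histogram(v,bins=12))
    th=cv2.threshold(v.reshape(-1,1),0,255,cv2.THRESH_OTSU)[0];print(th)
    t=m&cv2.inRange(h[:,:,2],int(th),255)
    for c in cv2.findContours(t,0,1)[0]:
        if cv2.contourArea(c)>60:
            r=cv2.minAreaRect(c);M=cv2.moments(c);print(M['m10']/M['m00'],M['m01']/M['m00'],cv2.contourArea(c),r)
a=cv2.resize(cv2.imread("pics/top0.png")[190:300,160:440],None,fx=2.8,fy=2.8,interpolation=2)
b=cv2.resize(cv2.imread("pics/scene0.png")[150:370,180:440],None,fx=1.3,fy=1.3,interpolation=2)
o=np.zeros((a.shape[0]+b.shape[0],a.shape[1],3),np.uint8);o[:a.shape[0]]=a;o[a.shape[0]:,:b.shape[1]]=b
cv2.imwrite("pics/c0.png",o)
E
```

```text
top (array([ 12,  11,  10,  13,  46,  25,  15,  31,  81, 476, 603, 309]), array([ 58.        ,  66.41666667,  74.83333333,  83.25      ,
        91.66666667, 100.08333333, 108.5       , 116.91666667,
       125.33333333, 133.75      , 142.16666667, 150.58333333,
       159.        ]))
119.0
215.62990936555892 275.96978851963746 331.0 ((215.76553344726562, 275.8138122558594), (14.616005897521973, 25.5780086517334), 4.763641834259033)
413.12345679012344 234.73456790123456 324.0 ((413.2231140136719, 234.71539306640625), (26.171327590942383, 13.767854690551758), 7.125016689300537)
383.06326034063255 229.34987834549878 342.5 ((383.2987976074219, 229.31094360351562), (27.60788345336914, 14.024806022644043), 6.340191841125488)
351.58633958633953 224.27946127946126 346.5 ((351.6615905761719, 224.2077178955078), (27.659744262695312, 14.139959335327148), 7.125016689300537)
scene (array([166, 271, 491, 105,  52,  50,  47,  29,  78, 206, 819, 819]), array([ 57.        ,  63.08333333,  69.16666667,  75.25      ,
        81.33333333,  87.41666667,  93.5       ,  99.58333333,
       105.66666667, 111.75      , 117.83333333, 123.91666667,
       130.        ]))
96.0
215.59365558912387 314.7882678751258 662.0 ((215.87225341796875, 314.31964111328125), (18.122541427612305, 45.05134582519531), 54.688785552978516)
251.10443490701 279.75135908440626 582.5 ((251.01226806640625, 279.5179138183594), (17.809261322021484, 42.52503967285156), 55.61965560913086)
284.59033613445376 250.84873949579833 476.0 ((284.730712890625, 250.84613037109375), (16.086305618286133, 39.10636520385742), 56.3099365234375)
341.12522045855377 191.22927689594354 94.5 ((337.2876892089844, 191.23287963867188), (24.344558715820312, 9.597373962402344), 20.556041717529297)
```

View pics/c0.png

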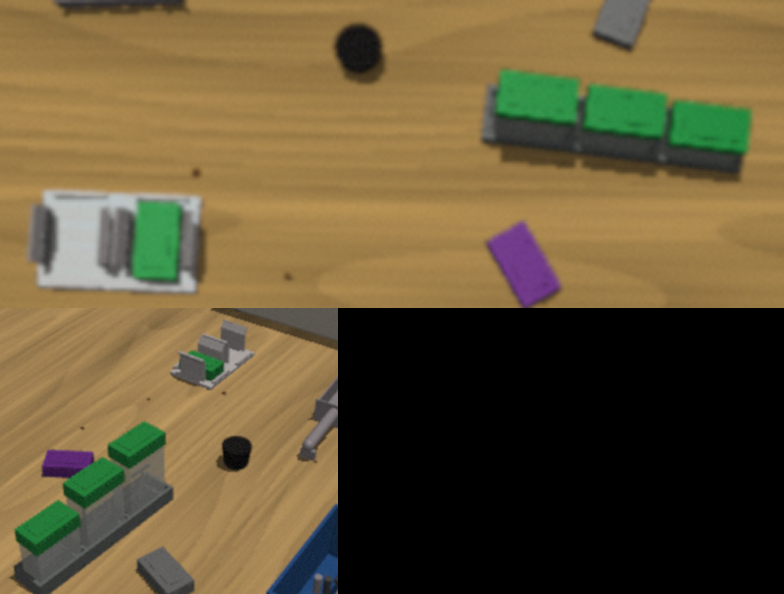

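The crop shows three capped vials: the rack's right end in the top view (413,235) is the same as (216,315) in the scene view and looks lowest. The holder's left pocket is empty. I'll triangulate the positions next.

Run:
```python
from h import *
T,S=get_calibration("top"),get_calibration("scene")
np.set_printoptions(precision=4,suppress=True)
P=[]
for u,v in [((413.12,234.73),(215.6,314.8)),((383.06,229.35),(251.1,279.75)),((351.59,224.28),(284.6,250.85))]:
    p,e=tri(T,u,S,v);P.append(p);print(p,e,"z plane xy:",plane(T,u,.074)[:2],plane(S,v,.074)[:2])
d=P[2]-P[0];print("rack yaw",np.degrees(np.arctan2(d[1],d[0])),np.linalg.norm(d[:2]))
print("spare",plane(T,(215.63,275.97),.024))
# holder base white
im=cv2.imread("pics/top0.png");h=cv2.cvtColor(im,cv2.COLOR_BGR2HSV)
m=cv2.inRange(h,(0,0,70),(180,70,255));m[:255]=0;m[300:]=0;m[:,:165]=0;m[:,240:]=0
m|=cv2.inRange(h,(50,150,40),(75,255,255))*np.uint8(1);m[:255]=0;m[300:]=0;m[:,:165]=0;m[:,240:]=0
m=cv2.morphologyEx(m,cv2.MORPH_OPEN,np.ones((3,3)))
c=max(cv2.findContours(m,0,1)[0],key=cv2.contourArea);r=cv2.minAreaRect(c);print(r)
b=cv2.boxPoints(r)
print([plane(T,x,.006)[:2] for x in b],"centre",plane(T,r[0],.006))
for n,uv in dict(purple=(347,285),case=(415,328),stopper=(288,208),cand=(270,330),grey=(383,192)).items():print(n,plane(T,uv,0.)[:2])
```

```text
[ 0.592  -0.2043  0.073 ] 0.0018561733979145455 z plane xy: [ 0.5925 -0.2034] [ 0.5923 -0.2057]
[ 0.599  -0.1372  0.0914] 0.0013328793319808832 z plane xy: [ 0.6029 -0.139 ] [ 0.5841 -0.1226]
[ 0.6064 -0.0695  0.1031] 0.0008451314069350081 z plane xy: [ 0.6125 -0.0715] [ 0.5818 -0.0403]
rack yaw 83.93285411086809 0.13552085953147455
spare [0.5015 0.2207 0.024 ]
((200.3575439453125, 275.8465881347656), (60.73613739013672, 35.34614181518555), 2.12109637260437)
[array([0.4653, 0.323 ]), array([0.5436, 0.3245]), array([0.5412, 0.1901]), array([0.4628, 0.1898])] centre [0.503  0.2569 0.006 ]
purple [ 0.4894 -0.068 ]
case [ 0.3973 -0.2187]
stopper [0.662  0.0673]
cand [0.3875 0.1002]
grey [ 0.704  -0.1488]
```

Triangulated heights of 73, 91 and 103 mm match the expected 74, 92 and 104, so the short vial is at the -y end, near (0.592, -0.204), yaw 84°. I'm moving toward it in stages.

>>> carry_out --deltas '[{"hand":87,"dp":[-0.85,-0.85,0],"spin":0},{"hand":87,"dp":[-0.85,-0.85,0],"spin":0},{"hand":87,"dp":[-0.85,-0.85,0],"spin":0},{"hand":87,"dp":[-0.85,-0.85,0],"spin":0},{"hand":87,"dp":[-0.85,-0.85,0],"spin":0},{"hand":87,"dp":[-0.85,-0.85,0],"spin":0},{"hand":87,"dp":[-0.85,-0.85,0],"spin":0},{"hand":87,"dp":[-0.85,-0.85,0],"spin":0}]' --force 8

```text
time: 0.9
ee_pos: [0.3391, 0.3163, 0.2226]
eef_rot: [0.172, 0.985, 0.0, -0.0]
ft_force: [-1.6, 0.5, 0.2]
width: 0.0868
grip_force: 0.0
```

>>> carry_out --deltas '[{"hand":87,"dp":[-0.85,-0.85,0],"spin":0.42},{"hand":87,"dp":[-0.85,-0.85,0],"spin":0.42},{"hand":87,"dp":[-0.85,-0.85,0],"spin":0.42},{"hand":87,"dp":[-0.85,-0.85,0],"spin":0.42},{"hand":87,"dp":[-0.85,-0.85,0],"spin":0.42},{"hand":87,"dp":[-0.85,-0.85,0],"spin":0.42},{"hand":87,"dp":[-0.85,-0.85,0],"spin":0.42},{"hand":87,"dp":[-0.85,-0.85,0],"spin":0.42},{"hand":87,"dp":[-0.85,-0.85,0],"spin":0.42},{"hand":87,"dp":[-0.85,-0.85,0],"spin":0.42}]'

```text
time: 1.9
ee_pos: [0.4676, 0.047, 0.2223]
eef_rot: [0.739, 0.674, -0.0, -0.0]
ft_force: [0.4, 0.9, -0.5]
width: 0.0871
grip_force: 0.0
```

```bash
cat >> h.py <<'E'
def go(target,yaw):
    """dp, spin from the measured pose to a TCP target with closing-axis yaw (deg, mod 180)"""
    from scipy.spatial.transform import Rotation as Ro
    s=read_state();R=Ro.from_quat(s["eef_rot"]).as_matrix();p=s["ee_pos"]
    y=np.degrees(np.arctan2(R[1,1],R[0,1]));d=(yaw-y+90)%180-90
    print("t",round(s["time"],2),"pos",p.round(4),"yaw",round(y,2),"tilt",np.degrees(np.arccos(-R[2,2])).round(2),"dp",(R.T@(np.array(target)-p)/.25).round(4),"spin",round(-d/180,4),"j7",s["joint_positions"][6].round(2),"w",round(s["width"],4))
E
python3 -c "
from h import *
go([.52,-.204,.22],-6.1)"
```

```text
t 1.9 pos [0.4676 0.047  0.2223] yaw -5.22 tilt 0.02 dp [-0.9807  0.3002  0.0094] spin 0.0049 j7 -0.3 w 0.0871
```

>>> carry_out --deltas '[{"hand":87,"dp":[-0.95,0.59,0],"spin":0.005},{"hand":87,"dp":[-0.95,0.59,0],"spin":0.005},{"hand":87,"dp":[-0.95,0.59,0],"spin":0.005},{"hand":87,"dp":[-0.95,0.59,0],"spin":0.005},{"hand":87,"dp":[-0.95,0.59,0],"spin":0.005},{"hand":87,"dp":[-0.95,0.59,0],"spin":0.005},{"hand":87,"dp":[-0.95,0.59,0],"spin":0.005},{"hand":87,"dp":[-0.95,0.59,0],"spin":0.005},{"hand":87,"dp":[-0.95,0.59,0],"spin":0.005}]'

```text
time: 2.8
ee_pos: [0.593, -0.2025, 0.2222]
eef_rot: [0.743, 0.67, 0.0, -0.0]
ft_force: [-0.8, 0.7, 0.3]
width: 0.087
grip_force: 0.0
```

```bash
cat >> h.py <<'E'
def caps(im,z,cal,amin=600):
    """bright (top) faces of green caps: image contour -> world rectangle on plane z"""
    h=cv2.cvtColor(im,cv2.COLOR_RGB2HSV);m=cv2.inRange(h,(50,150,40),(75,255,255))
    th=cv2.threshold(h[:,:,2][m>0].reshape(-1,1),0,255,cv2.THRESH_OTSU)[0]
    t=m&cv2.inRange(h[:,:,2],int(th),255);t=cv2.morphologyEx(t,cv2.MORPH_OPEN,np.ones((3,3)))
    for c in cv2.findContours(t,0,1)[0]:
        if cv2.contourArea(c)<amin: continue
        w=np.array([plane(cal,p[0],z)[:2] for p in c],np.float32)
        r=cv2.minAreaRect(w*1000);(cx,cy),(a,b),an=r;an=an if a>b else an+90
        print("cap",(cx/1000,cy/1000),"size mm",a,b,"long yaw",an%180,"px",c.mean((0,1)))
E
python3 - <<'E'
from h import *
s=read_state();im=camera("wrist");cv2.imwrite("pics/w1.png",im[:,:,::-1]);c=wcal(s)
for z in(.074,.092,.104):print(z);caps(im,z,c)
go([.592,-.204,.22],-6.1)
E
```

```text
0.074
cap (0.596013916015625, -0.18789418029785157) size mm 23.27608299255371 32.53611755371094 long yaw 174.1238784790039 px [316.03174603 207.5       ]
cap (0.6014988403320313, -0.13861944580078125) size mm 62.435848236083984 34.845008850097656 long yaw 84.11803436279297 px [317.0334728  147.33472803]
cap (0.6094342651367187, -0.06430863189697265) size mm 63.366722106933594 36.16967010498047 long yaw 84.11182403564453 px [316.53094463  44.99674267]
0.092
cap (0.5963692626953125, -0.18451922607421875) size mm 21.92940330505371 30.653579711914062 long yaw 174.1238021850586 px [316.03174603 207.5       ]
cap (0.601537109375, -0.13809538269042967) size mm 58.82350540161133 32.82893371582031 long yaw 84.11801147460938 px [317.0334728  147.33472803]
cap (0.609013427734375, -0.06808392333984375) size mm 59.70053482055664 34.07707595825195 long yaw 84.1117935180664 px [316.53094463  44.99674267]
0.104
cap (0.5966063842773438, -0.18226927185058595) size mm 21.0316219329834 29.398727416992188 long yaw 174.12383270263672 px [316.03174603 207.5       ]
cap (0.6015625, -0.13774600219726563) size mm 56.415313720703125 31.48488998413086 long yaw 84.11798858642578 px [317.0334728  147.33472803]
cap (0.608732666015625, -0.07060075378417968) size mm 57.25642013549805 32.68194580078125 long yaw 84.11181640625 px [316.53094463  44.99674267]
t 2.85 pos [ 0.593  -0.2024  0.2225] yaw -5.92 tilt 0.06 dp [-0.0067 -0.0032  0.0098] spin 0.001 j7 0.33 w 0.0871
```

View pics/w1.png

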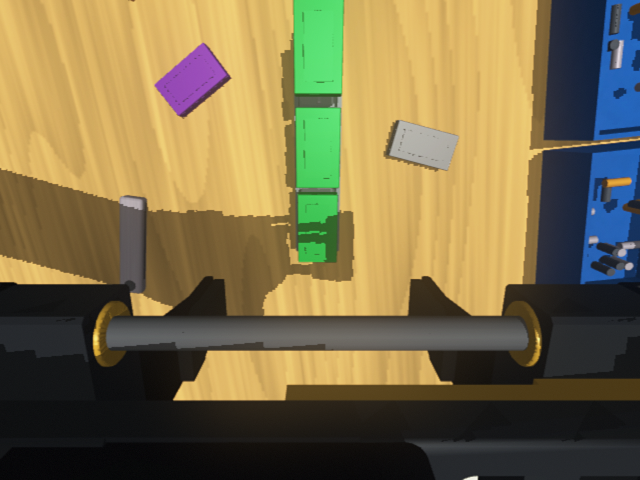

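The wrist view shows the short cap at columns 297–338, rows 193–262, half in shadow. The middle cap is above it at (317,147). Purple and grey look-alikes lie to either side, clear of the fingers.

Run:
```python
from h import *
s=read_state();im=camera("wrist");c=wcal(s)
h=cv2.cvtColor(im,cv2.COLOR_RGB2HSV);m=cv2.inRange(h,(50,150,30),(75,255,255));m[:192]=0
k=max(cv2.findContours(m,0,1)[0],key=cv2.contourArea)
w=np.array([plane(c,p[0],.074)[:2] for p in k],np.float32);print(cv2.minAreaRect(w*1000))
go([.5935,-.205,.061],-5.9)
```

```text
((594.2372436523438, -204.6035614013672), (60.56104278564453, 32.58219528198242), 83.6519775390625)
t 2.9 pos [ 0.5929 -0.2026  0.2226] yaw -5.95 tilt 0.06 dp [-0.0099  0.0032  0.6465] spin -0.0003 j7 0.33 w 0.087
```

>>> carry_out --deltas '[{"hand":87,"dp":[-0.009,0.004,0.15],"spin":0},{"hand":70,"dp":[-0.009,0.004,0.3],"spin":0},{"hand":60,"dp":[-0.009,0.004,0.42],"spin":0},{"hand":60,"dp":[-0.009,0.004,0.52],"spin":0},{"hand":60,"dp":[-0.009,0.004,0.6],"spin":0},{"hand":60,"dp":[-0.009,0.004,0.645],"spin":0},{"hand":60,"dp":[-0.009,0.004,0.645],"spin":0},{"hand":60,"dp":[-0.009,0.004,0.645],"spin":0}]'

```text
time: 3.7
ee_pos: [0.594, -0.2066, 0.0623]
eef_rot: [0.744, 0.668, 0.0, 0.0]
ft_force: [-0.3, 0.1, 0.0]
width: 0.0598
grip_force: 0.0
```

```bash
python3 -c "
from h import *
go([.594,-.2048,.061],-6)"
```

```text
t 3.7 pos [ 0.594  -0.2066  0.0623] yaw -6.1 tilt 0.07 dp [ 0.007  -0.0007  0.0051] spin -0.0006 j7 0.4 w 0.0598
```

>>> carry_out --deltas '[{"hand":45,"dp":[0.006,0,0.004],"spin":0},{"hand":40,"dp":[0.006,0,0.004],"spin":0},{"hand":36,"dp":[0.006,0,0.004],"spin":0},{"hand":32,"dp":[0.006,0,0.004],"spin":0},{"hand":28,"dp":[0.006,0,0.004],"spin":0},{"hand":28,"dp":[0.006,0,0.004],"spin":0},{"hand":28,"dp":[0.006,0,0.004],"spin":0}]' --force 6

```text
time: 4.4
ee_pos: [0.5937, -0.2053, 0.0605]
eef_rot: [0.744, 0.668, 0.0, 0.0]
ft_force: [0.3, 0.3, 2.3]
width: 0.0339
grip_force: 6.0
```

The opening is 34 mm, so the cap is gripped. Lifting.

>>> carry_out --deltas '[{"hand":28,"dp":[0,0,-0.03],"spin":0},{"hand":28,"dp":[0,0,-0.08],"spin":0},{"hand":28,"dp":[0,0,-0.16],"spin":0},{"hand":28,"dp":[0,0,-0.26],"spin":0},{"hand":28,"dp":[0,0,-0.38],"spin":0},{"hand":28,"dp":[0,0,-0.5],"spin":0},{"hand":28,"dp":[0,0,-0.5],"spin":0},{"hand":28,"dp":[0,0,-0.5],"spin":0}]'

```text
time: 5.2
ee_pos: [0.5939, -0.2055, 0.1865]
eef_rot: [0.744, 0.668, 0.001, 0.001]
ft_force: [-0.3, 0.5, -0.8]
width: 0.0337
grip_force: 6.0
```

Run:
```python
from h import *
im=np.hstack([camera("wrist")[100:380,120:520],camera("scene")[180:460,120:420]]);cv2.imwrite("pics/l1.png",im[:,:,::-1])
go([.43,.05,.185],-6)
```

```text
t 5.3 pos [ 0.5932 -0.2051  0.1847] yaw -6.14 tilt 0.06 dp [ 9.447e-01 -7.580e-01 -1.000e-04] spin -0.0008 j7 0.34 w 0.034
```

View pics/l1.png

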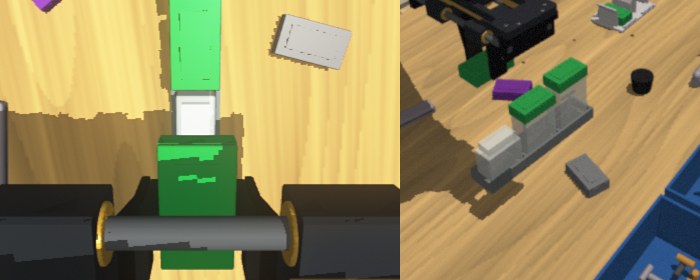

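The wrist and scene views show the cap held level in the fingers and the vial standing with its neck bare. I'll carry it to bare counter near (0.47, 0.06).

>>> carry_out --deltas '[{"hand":28,"dp":[0.1,-0.06,0],"spin":0},{"hand":28,"dp":[0.24,-0.14,0],"spin":0},{"hand":28,"dp":[0.4,-0.24,0],"spin":0},{"hand":28,"dp":[0.56,-0.34,0],"spin":0},{"hand":28,"dp":[0.72,-0.44,0],"spin":0},{"hand":28,"dp":[0.86,-0.52,0],"spin":0},{"hand":28,"dp":[0.95,-0.58,0],"spin":0},{"hand":28,"dp":[0.98,-0.6,0],"spin":0},{"hand":28,"dp":[0.98,-0.6,0.1],"spin":0},{"hand":28,"dp":[0.98,-0.6,0.22],"spin":0},{"hand":28,"dp":[0.98,-0.6,0.34],"spin":0},{"hand":28,"dp":[0.98,-0.6,0.46],"spin":0},{"hand":28,"dp":[0.98,-0.6,0.56],"spin":0},{"hand":28,"dp":[0.98,-0.6,0.62],"spin":0},{"hand":28,"dp":[0.98,-0.6,0.64],"spin":0},{"hand":28,"dp":[0.98,-0.6,0.64],"spin":0},{"hand":28,"dp":[0.98,-0.6,0.64],"spin":0}]'

```text
time: 7.0
ee_pos: [0.4712, 0.0541, 0.0259]
eef_rot: [0.744, 0.668, 0.0, 0.0]
ft_force: [0.5, 0.7, -0.3]
width: 0.0341
grip_force: 6.0
```

```bash
python3 -c "
from h import *
go([.47,.06,.005],-6)"
```

```text
t 7.0 pos [0.4712 0.0541 0.0259] yaw -6.17 tilt 0.04 dp [ 0.0231 -0.0074  0.0835] spin -0.001 j7 -0.19 w 0.0341
```

>>> carry_out --deltas '[{"hand":28,"dp":[0,0,0.03],"spin":0},{"hand":28,"dp":[0,0,0.05],"spin":0},{"hand":28,"dp":[0,0,0.065],"spin":0},{"hand":28,"dp":[0,0,0.075],"spin":0},{"hand":28,"dp":[0,0,0.08],"spin":0},{"hand":28,"dp":[0,0,0.08],"spin":0},{"hand":28,"dp":[0,0,0.08],"spin":0}]'

```text
time: 7.7
ee_pos: [0.4708, 0.0544, 0.0054]
eef_rot: [0.744, 0.668, 0.0, 0.0]
ft_force: [-0.1, -1.0, 0.2]
width: 0.0341
grip_force: 6.0
```

>>> carry_out --deltas '[{"hand":28,"dp":[0,0,0.002],"spin":0},{"hand":28,"dp":[0,0,0.004],"spin":0},{"hand":28,"dp":[0,0,0.004],"spin":0}]'

```text
time: 8.0
ee_pos: [0.4708, 0.0544, 0.0044]
eef_rot: [0.744, 0.668, 0.0, -0.0]
ft_force: [-0.6, 1.2, 1.8]
width: 0.034
grip_force: 6.0
```

>>> carry_out --deltas '[{"hand":28,"dp":[0,0,0.002],"spin":0},{"hand":28,"dp":[0,0,0.004],"spin":0},{"hand":28,"dp":[0,0,0.004],"spin":0}]'

```text
time: 8.3
ee_pos: [0.4708, 0.0544, 0.0037]
eef_rot: [0.744, 0.668, 0.0, -0.0]
ft_force: [-2.8, -0.1, 8.1]
width: 0.0335
grip_force: 6.0
```

Contact at 8 N, so the cap is on the counter. I'll open slowly and then rise.

>>> carry_out --deltas '[{"hand":35,"dp":[0,0,-0.003],"spin":0},{"hand":40,"dp":[0,0,-0.003],"spin":0},{"hand":50,"dp":[0,0,-0.003],"spin":0},{"hand":60,"dp":[0,0,-0.003],"spin":0},{"hand":65,"dp":[0,0,-0.003],"spin":0},{"hand":65,"dp":[0,0,-0.1],"spin":0},{"hand":80,"dp":[0,0,-0.25],"spin":0},{"hand":85,"dp":[0,0,-0.4],"spin":0},{"hand":85,"dp":[0,0,-0.55],"spin":0},{"hand":85,"dp":[0,0,-0.7],"spin":0},{"hand":85,"dp":[0,0,-0.8],"spin":0},{"hand":85,"dp":[0,0,-0.8],"spin":0},{"hand":85,"dp":[0,0,-0.8],"spin":0}]'

```text
time: 9.6
ee_pos: [0.4707, 0.0544, 0.2033]
eef_rot: [0.744, 0.668, 0.0, -0.0]
ft_force: [-1.0, -0.9, -1.3]
width: 0.0849
grip_force: 0.0
```

Run:
```python
from h import *
s=read_state();im=camera("wrist");cv2.imwrite("pics/w2.png",im[:,:,::-1])
h=cv2.cvtColor(im,cv2.COLOR_RGB2HSV);m=cv2.inRange(h,(50,150,30),(75,255,255))
for k in cv2.findContours(m,0,1)[0]:
    if cv2.contourArea(k)>600:
        w=np.array([plane(wcal(s),p[0],.018)[:2] for p in k],np.float32);print(cv2.minAreaRect(w*1000),k.mean((0,1)))
go([.471,.0544,.2],84)
```

```text
((473.4055480957031, 67.63443756103516), (33.4735107421875, 31.551435470581055), 83.886962890625) [315.86046512 201.24031008]
((503.0412292480469, 218.9477081298828), (30.541507720947266, 58.93514633178711), 83.90196990966797) [331.43478261  18.84980237]
t 9.65 pos [0.4702 0.0543 0.2025] yaw -6.14 tilt 0.05 dp [0.0008 0.003  0.01  ] spin 0.4992 j7 -0.32 w 0.0855
```

View pics/w2.png

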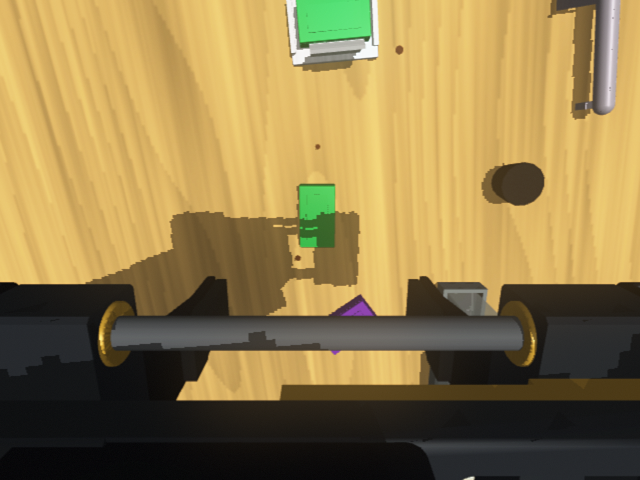

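The cap lies flat, let go, at columns 300–335, rows 184–247. The holder is at the top of the view. I'm turning the tool a quarter turn.

>>> carry_out --deltas '[{"hand":87,"dp":[0,0,0],"spin":0.499},{"hand":87,"dp":[0,0,0],"spin":0.499},{"hand":87,"dp":[0,0,0],"spin":0.499},{"hand":87,"dp":[0,0,0],"spin":0.499},{"hand":87,"dp":[0,0,0],"spin":0.499},{"hand":87,"dp":[0,0,0],"spin":0.499},{"hand":87,"dp":[0,0,0],"spin":0.499},{"hand":87,"dp":[0,0,0],"spin":0.499},{"hand":87,"dp":[0,0,0],"spin":0.499},{"hand":87,"dp":[0,0,0],"spin":0.499},{"hand":87,"dp":[0,0,0],"spin":0.499},{"hand":87,"dp":[0,0,0],"spin":0.499},{"hand":87,"dp":[0,0,0],"spin":0.499}]'

```text
time: 10.95
ee_pos: [0.4702, 0.0542, 0.2024]
eef_rot: [0.999, -0.051, -0.001, 0.0]
ft_force: [-0.3, -0.5, 0.1]
width: 0.087
grip_force: 0.0
```

Run:
```python
from h import *
s=read_state();im=camera("wrist");c=wcal(s)
h=cv2.cvtColor(im,cv2.COLOR_RGB2HSV);m=cv2.inRange(h,(50,120,15),(75,255,255));m=cv2.morphologyEx(m,cv2.MORPH_CLOSE,np.ones((9,9)))
for k in cv2.findContours(m,0,1)[0]:
    if cv2.contourArea(k)>600:
        w=np.array([plane(c,p[0],.018)[:2] for p in k],np.float32);print(cv2.minAreaRect(w*1000),k.mean((0,1)))
go([.471,.0544,.0085],84)
```

```text
((472.5596923828125, 53.68792724609375), (59.2876091003418, 34.037818908691406), 84.18682861328125) [316.61827957 215.11290323]
((503.09039306640625, 222.37730407714844), (36.65354537963867, 60.68053436279297), 89.01358795166016) [135.03517588 200.90452261]
((615.108154296875, -145.0100555419922), (167.28408813476562, 38.148624420166016), 84.23069763183594) [535.401222    23.60488798]
t 11.0 pos [0.4703 0.0542 0.2026] yaw -95.84 tilt 0.07 dp [ 0.0035 -0.0013  0.7764] spin 0.0009 j7 -1.88 w 0.0868
```

The cap measures (0.4726, 0.0537), 59×34 mm, yaw 84.2°. I'll descend with the fingers straddling its ends.

>>> carry_out --deltas '[{"hand":87,"dp":[0.007,0.001,0.15],"spin":0},{"hand":87,"dp":[0.007,0.001,0.33],"spin":0},{"hand":87,"dp":[0.007,0.001,0.48],"spin":0},{"hand":87,"dp":[0.007,0.001,0.6],"spin":0},{"hand":87,"dp":[0.007,0.001,0.7],"spin":0},{"hand":87,"dp":[0.007,0.001,0.75],"spin":0},{"hand":87,"dp":[0.007,0.001,0.77],"spin":0},{"hand":87,"dp":[0.007,0.001,0.78],"spin":0},{"hand":87,"dp":[0.007,0.001,0.78],"spin":0},{"hand":87,"dp":[0.007,0.001,0.78],"spin":0}]'

```text
time: 12.0
ee_pos: [0.4731, 0.0541, 0.0092]
eef_rot: [0.999, -0.052, 0.001, -0.0]
ft_force: [0.1, 0.3, 0.1]
width: 0.087
grip_force: 0.0
```

```bash
python3 -c "
from h import *
go([.472,.054,.0075],84.1)"
```

```text
t 12.0 pos [0.4731 0.0541 0.0092] yaw -95.95 tilt 0.1 dp [-0.0043  0.001   0.0068] spin -0.0003 j7 -1.74 w 0.087
```

>>> carry_out --deltas '[{"hand":75,"dp":[-0.003,0,0.007],"spin":0},{"hand":68,"dp":[-0.003,0,0.007],"spin":0},{"hand":64,"dp":[-0.003,0,0.007],"spin":0},{"hand":60,"dp":[-0.003,0,0.007],"spin":0},{"hand":56,"dp":[-0.003,0,0.007],"spin":0},{"hand":54,"dp":[-0.003,0,0.007],"spin":0},{"hand":54,"dp":[-0.003,0,0.007],"spin":0},{"hand":54,"dp":[-0.003,0,0.007],"spin":0}]' --force 7

```text
time: 12.8
ee_pos: [0.4717, 0.054, 0.0066]
eef_rot: [0.999, -0.052, 0.0, -0.0]
ft_force: [-0.5, 0.8, 1.6]
width: 0.06
grip_force: 7.0
```

>>> carry_out --deltas '[{"hand":54,"dp":[0,0,-0.03],"spin":0},{"hand":54,"dp":[0,0,-0.08],"spin":0},{"hand":54,"dp":[0,0,-0.16],"spin":0},{"hand":54,"dp":[0,0,-0.28],"spin":0},{"hand":54,"dp":[0,0,-0.42],"spin":0},{"hand":54,"dp":[0,0,-0.56],"spin":0},{"hand":54,"dp":[0,0,-0.66],"spin":0},{"hand":54,"dp":[0,0,-0.7],"spin":0},{"hand":54,"dp":[0,0,-0.7],"spin":0},{"hand":54,"dp":[0,0,-0.7],"spin":0}]'

```text
time: 13.8
ee_pos: [0.4711, 0.0539, 0.1807]
eef_rot: [0.999, -0.052, -0.0, 0.0]
ft_force: [-0.6, 0.7, -0.1]
width: 0.0598
grip_force: 7.0
```

```bash
python3 -c "
from h import *
go([.503,.285,.185],0)"
```

```text
t 13.8 pos [0.4711 0.0539 0.1807] yaw -95.96 tilt 0.06 dp [ 0.0308 -0.9327 -0.0175] spin 0.4669 j7 -1.87 w 0.0598
```

>>> carry_out --deltas '[{"hand":54,"dp":[0.03,-0.1,0],"spin":-0.53},{"hand":54,"dp":[0.04,-0.2,0],"spin":-0.53},{"hand":54,"dp":[0.05,-0.3,0],"spin":-0.53},{"hand":54,"dp":[0.06,-0.4,0],"spin":-0.53},{"hand":54,"dp":[0.07,-0.47,0],"spin":-0.53},{"hand":54,"dp":[0.07,-0.47,0],"spin":-0.53},{"hand":54,"dp":[0.07,-0.47,0],"spin":-0.53},{"hand":54,"dp":[0.07,-0.47,0],"spin":-0.53},{"hand":54,"dp":[0.07,-0.47,0],"spin":-0.53},{"hand":54,"dp":[0.07,-0.47,0],"spin":-0.53},{"hand":54,"dp":[0.07,-0.47,0],"spin":-0.53},{"hand":54,"dp":[0.07,-0.47,0],"spin":-0.53},{"hand":54,"dp":[0.07,-0.47,0],"spin":-0.53},{"hand":54,"dp":[0.07,-0.47,0],"spin":-0.53}]'

```text
time: 15.2
ee_pos: [0.501, 0.1689, 0.1809]
eef_rot: [0.712, 0.702, -0.0, -0.0]
ft_force: [-0.1, -0.6, 0.3]
width: 0.0602
grip_force: 7.0
```

Run:
```python
from h import *
s=read_state();im=camera("wrist");cv2.imwrite("pics/w3.png",im[:,:,::-1])
caps(im,.024,wcal(s));print(s["ee_pos"],s["eef_rot"]);np.savez("w3.npz",p=s["ee_pos"],q=s["eef_rot"])
go([.503,.285,.185],0)
```

```text
cap (0.5307833251953125, 0.09031544494628906) size mm 20.511871337890625 30.369712829589844 long yaw 179.29461669921875 px [348.10784314 304.        ]
cap (0.499207275390625, 0.2145167694091797) size mm 19.288198471069336 48.8355598449707 long yaw 179.27349853515625 px [307.90506329 172.84177215]
[0.50098298 0.16889071 0.18088954] [ 7.11796401e-01  7.02385667e-01 -4.88184707e-04 -1.43299173e-04]
t 15.25 pos [0.501  0.169  0.1811] yaw -0.72 tilt 0.04 dp [ 0.4642  0.002  -0.0157] spin -0.004 j7 -0.38 w 0.0601
```

View pics/w3.png

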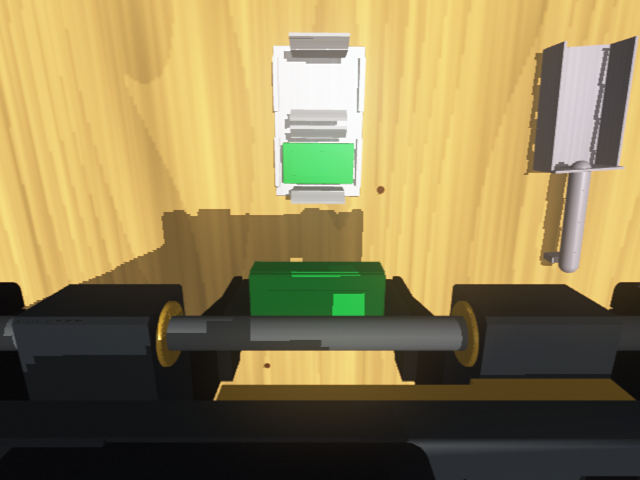

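The view shows the empty pocket at about (319,80), the spare cap at (318,163), and the held cap at (317,290) in the fingers. The scoop is to the right, clear of the path. I'll measure the base edges and the spare cap.

Run:
```python
from h import *
np.set_printoptions(precision=4,suppress=True)
z=np.load("w3.npz");c=wcal(dict(ee_pos=z["p"],eef_rot=z["q"]))
im=cv2.imread("pics/w3.png");h=cv2.cvtColor(im,cv2.COLOR_BGR2HSV)
g=cv2.inRange(h,(50,120,15),(80,255,255));g[200:]=0
k=max(cv2.findContours(g,0,1)[0],key=cv2.contourArea)
w=np.array([plane(c,p[0],.024)[:2] for p in k],np.float32);print("spare",cv2.minAreaRect(w*1000))
m=cv2.inRange(h,(0,0,110),(180,60,255));m[200:]=0;m[:,:265]=0;m[:,375:]=0
for r in (54,64,74,84,94,104):
    x=np.where(m[r])[0];a,b=plane(c,(x[0]-.5,r),.010),plane(c,(x[-1]+.5,r),.010);print(r,x[0],x[-1],a[:2],b[:2],"mid",(a+b)[:2]/2,"len",b[0]-a[0])
# top/bottom of white / grey along col 319
print("col",[(r,tuple(h[r,319])) for r in range(28,142,3)])
```

```text
spare ((503.68133544921875, 220.55679321289062), (33.19041061401367, 59.21419906616211), 89.26810455322266)
54 273 364 [0.4678 0.3079] [0.5431 0.3069] mid [0.5055 0.3074] len 0.0753238388414294
64 272 365 [0.4666 0.3004] [0.5441 0.2994] mid [0.5054 0.2999] len 0.07747435685901977
74 273 365 [0.4671 0.2928] [0.5443 0.2918] mid [0.5057 0.2923] len 0.07716437849952995
84 273 364 [0.4668 0.2851] [0.5436 0.2841] mid [0.5052 0.2846] len 0.0768505762865428
94 273 364 [0.4664 0.2773] [0.5438 0.2763] mid [0.5051 0.2768] len 0.07737333584018113
104 273 363 [0.4661 0.2694] [0.5431 0.2684] mid [0.5046 0.2689] len 0.07705666610785311
col [(28, (np.uint8(20), np.uint8(123), np.uint8(224))), (31, (np.uint8(20), np.uint8(120), np.uint8(226))), (34, (np.uint8(8), np.uint8(4), np.uint8(233))), (37, (np.uint8(13), np.uint8(19), np.uint8(165))), (40, (np.uint8(17), np.uint8(22), np.uint8(165))), (43, (np.uint8(15), np.uint8(22), np.uint8(166))), (46, (np.uint8(13), np.uint8(18), np.uint8(168))), (49, (np.uint8(15), np.uint8(10), np.uint8(208))), (52, (np.uint8(15), np.uint8(30), np.uint8(121))), (55, (n
[... 752 characters left out ...]
t8(0), np.uint8(1), np.uint8(251))), (103, (np.uint8(0), np.uint8(1), np.uint8(251))), (106, (np.uint8(30), np.uint8(1), np.uint8(250))), (109, (np.uint8(10), np.uint8(3), np.uint8(238))), (112, (np.uint8(15), np.uint8(8), np.uint8(202))), (115, (np.uint8(12), np.uint8(6), np.uint8(207))), (118, (np.uint8(15), np.uint8(7), np.uint8(217))), (121, (np.uint8(30), np.uint8(8), np.uint8(163))), (124, (np.uint8(35), np.uint8(9), np.uint8(162))), (127, (np.uint8(20), np.uint8(3), np.uint8(234))), (130, (np.uint8(30), np.uint8(8), np.uint8(163))), (133, (np.uint8(40), np.uint8(10), np.uint8(160))), (136, (np.uint8(30), np.uint8(9), np.uint8(167))), (139, (np.uint8(35), np.uint8(10), np.uint8(156)))]
```

Run:
```python
from h import *
np.set_printoptions(precision=4,suppress=True)
z=np.load("w3.npz");c=wcal(dict(ee_pos=z["p"],eef_rot=z["q"]))
v=cv2.cvtColor(cv2.imread("pics/w3.png"),cv2.COLOR_BGR2HSV)
for u in (281,284,352,355,358):
    m=np.where(v[:205,u,1]<70)[0];a,b=plane(c,(u,m[0]-.5),.006),plane(c,(u,m[-1]+.5),.006);print(u,m[0],m[-1],a[:2],b[:2],"mid",(a+b)[:2]/2,"len",a[1]-b[1])
for r in (33,36,49,109,120,127,129):print(r,"y on z=.046:",plane(c,(319,r),.046)[1])
```

```text
281 46 195 [0.4747 0.315 ] [0.4698 0.1908] mid [0.4722 0.2529] len 0.12410795774655997
284 46 195 [0.4771 0.3149] [0.4726 0.1908] mid [0.4748 0.2529] len 0.12411052627987088
352 46 195 [0.5332 0.3142] [0.5347 0.19  ] mid [0.5339 0.2521] len 0.1241687227546305
355 46 195 [0.5356 0.3142] [0.5375 0.19  ] mid [0.5365 0.2521] len 0.12417128920468185
358 46 195 [0.5381 0.3141] [0.5402 0.19  ] mid [0.5392 0.252 ] len 0.12417385556674557
33 y on z=.046: 0.3141564959640243
36 y on z=.046: 0.3122122434423824
49 y on z=.046: 0.3036981802143151
109 y on z=.046: 0.26243117404426236
120 y on z=.046: 0.2544936017235768
127 y on z=.046: 0.249379154433418
129 y on z=.046: 0.24790871998598485
```

The base measures 77 × 124.1 mm against 76 × 124. The empty pocket is near (0.505, 0.2845), and I'll use y = 0.2838 after allowing for camera bias. Moving over it.

>>> carry_out --deltas '[{"hand":54,"dp":[0.08,0.01,0],"spin":0},{"hand":54,"dp":[0.2,0.01,0],"spin":0},{"hand":54,"dp":[0.32,0.01,0],"spin":0},{"hand":54,"dp":[0.42,0.01,0],"spin":0},{"hand":54,"dp":[0.459,0.01,0],"spin":0},{"hand":54,"dp":[0.459,0.01,0],"spin":0},{"hand":54,"dp":[0.459,0.01,0.1],"spin":0},{"hand":54,"dp":[0.459,0.01,0.22],"spin":0},{"hand":54,"dp":[0.459,0.01,0.34],"spin":0},{"hand":54,"dp":[0.459,0.01,0.42],"spin":0},{"hand":54,"dp":[0.459,0.01,0.44],"spin":0},{"hand":54,"dp":[0.459,0.01,0.44],"spin":0},{"hand":54,"dp":[0.459,0.01,0.44],"spin":0}]'

```text
time: 16.55
ee_pos: [0.5057, 0.2836, 0.0729]
eef_rot: [0.711, 0.703, 0.001, 0.0]
ft_force: [-0.1, 0.6, 0.8]
width: 0.0597
grip_force: 7.0
```

Run:
```python
from h import *
w=camera("wrist");t=cv2.resize(camera("top")[230:320,150:260],None,fx=3,fy=3,interpolation=2);sc=cv2.resize(camera("scene")[120:240,270:430],None,fx=2.2,fy=2.2,interpolation=2)
o=np.zeros((max(t.shape[0],sc.shape[0]),t.shape[1]+sc.shape[1],3),np.uint8);o[:t.shape[0],:t.shape[1]]=t;o[:sc.shape[0],t.shape[1]:]=sc
o2=np.zeros((290,o.shape[1],3),np.uint8);ww=w[110:400,140:500];o2[:,:360]=ww
cv2.imwrite("pics/w4.png",np.vstack([o,o2])[:,:,::-1])
go([.505,.2838,.0126],-.8)
```

```text
t 16.7 pos [0.5055 0.284  0.0728] yaw -0.57 tilt 0.12 dp [-0.0013 -0.0025  0.2408] spin 0.0013 j7 -0.52 w 0.0603
```

View pics/w4.png

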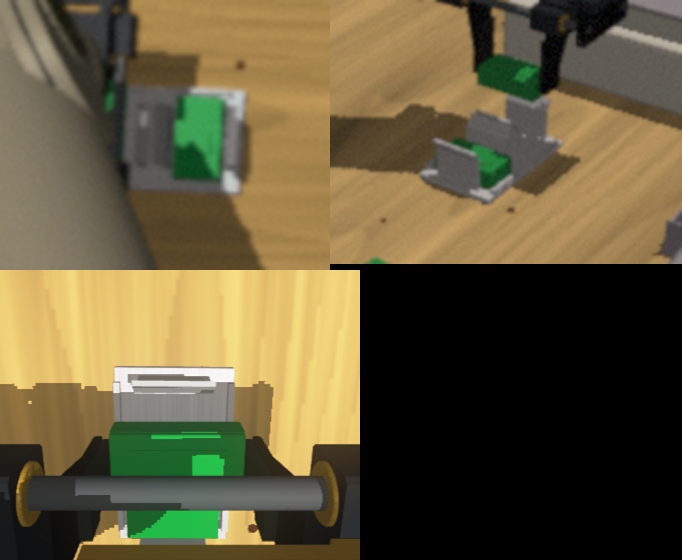

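The held cap sits squarely over the empty pocket in all three views. Lowering in stages.

>>> carry_out --deltas '[{"hand":54,"dp":[-0.001,-0.002,0.03],"spin":0},{"hand":54,"dp":[-0.001,-0.002,0.06],"spin":0},{"hand":54,"dp":[-0.001,-0.002,0.09],"spin":0},{"hand":54,"dp":[-0.001,-0.002,0.12],"spin":0},{"hand":54,"dp":[-0.001,-0.002,0.15],"spin":0},{"hand":54,"dp":[-0.001,-0.002,0.15],"spin":0}]'

```text
time: 17.3
ee_pos: [0.5036, 0.2831, 0.0326]
eef_rot: [0.711, 0.704, -0.001, -0.0]
ft_force: [0.2, -1.0, -0.8]
width: 0.0601
grip_force: 7.0
```

>>> carry_out --deltas '[{"hand":54,"dp":[0,0,0.02],"spin":0},{"hand":54,"dp":[0,0,0.04],"spin":0},{"hand":54,"dp":[0,0,0.06],"spin":0},{"hand":54,"dp":[0,0,0.072],"spin":0},{"hand":54,"dp":[0,0,0.08],"spin":0},{"hand":54,"dp":[0,0,0.08],"spin":0},{"hand":54,"dp":[0,0,0.08],"spin":0}]'

```text
time: 18.0
ee_pos: [0.5044, 0.2836, 0.0141]
eef_rot: [0.711, 0.704, 0.0, -0.0]
ft_force: [1.0, 0.6, -0.2]
width: 0.0601
grip_force: 7.0
```

```bash
python3 -c "
from h import *
go([.505,.2838,.0126],-.8);print(read_state()['ft_force'])"
```

```text
t 18.0 pos [0.5044 0.2836 0.0141] yaw -0.56 tilt 0.01 dp [0.001  0.0023 0.0061] spin 0.0013 j7 -0.5 w 0.0601
[ 0.96806456  0.55408992 -0.16569049]
```

>>> carry_out --deltas '[{"hand":54,"dp":[0,0.001,0.003],"spin":0},{"hand":54,"dp":[0,0.001,0.005],"spin":0},{"hand":54,"dp":[0,0.001,0.005],"spin":0},{"hand":54,"dp":[0,0.001,0.005],"spin":0}]'

```text
time: 18.4
ee_pos: [0.5046, 0.2835, 0.0128]
eef_rot: [0.711, 0.704, 0.0, -0.0]
ft_force: [-0.0, -0.3, 0.6]
width: 0.0602
grip_force: 7.0
```

>>> carry_out --deltas '[{"hand":54,"dp":[0,0,0.002],"spin":0},{"hand":54,"dp":[0,0,0.004],"spin":0},{"hand":54,"dp":[0,0,0.004],"spin":0}]'

```text
time: 18.7
ee_pos: [0.5047, 0.2836, 0.0125]
eef_rot: [0.711, 0.704, 0.0, -0.0]
ft_force: [-2.9, -1.3, 8.0]
width: 0.0602
grip_force: 7.0
```

It touched down at z = 0.0125, as predicted for the pocket floor. Releasing and backing off.

>>> carry_out --deltas '[{"hand":60,"dp":[0,0,-0.003],"spin":0},{"hand":64,"dp":[0,0,-0.003],"spin":0},{"hand":70,"dp":[0,0,-0.003],"spin":0},{"hand":80,"dp":[0,0,-0.003],"spin":0},{"hand":82,"dp":[0,0,-0.003],"spin":0},{"hand":82,"dp":[0,0,-0.08],"spin":0},{"hand":82,"dp":[0,0,-0.2],"spin":0},{"hand":82,"dp":[0,0,-0.36],"spin":0},{"hand":82,"dp":[-0.1,0,-0.52],"spin":0},{"hand":82,"dp":[-0.25,0,-0.66],"spin":0},{"hand":82,"dp":[-0.4,0,-0.7],"spin":0},{"hand":82,"dp":[-0.46,0,-0.7],"spin":0},{"hand":82,"dp":[-0.46,0,-0.7],"spin":0},{"hand":82,"dp":[-0.46,0,-0.7],"spin":0}]'

```text
time: 20.1
ee_pos: [0.503, 0.1694, 0.1862]
eef_rot: [0.71, 0.704, -0.0, -0.0]
ft_force: [0.1, -1.1, -0.5]
width: 0.0819
grip_force: 0.0
```

Run:
```python
from h import *
s=read_state();im=camera("wrist");c=wcal(s)
g=cv2.inRange(cv2.cvtColor(im,cv2.COLOR_RGB2HSV),(50,120,15),(80,255,255));g[260:]=0
for k in cv2.findContours(g,0,1)[0]:
    if cv2.contourArea(k)>300:
        w=np.array([plane(c,p[0],.024)[:2] for p in k],np.float32);print(cv2.minAreaRect(w*1000))
sc=cv2.resize(camera("scene")[130:370,170:430],None,fx=1.2,fy=1.2)
cv2.imwrite("pics/f.png",np.hstack([im[:288,170:470],sc])[:,:,::-1])
```

```text
((503.7151794433594, 220.47528076171875), (32.918922424316406, 58.79886245727539), 89.50418853759766)
((506.1383972167969, 282.4181213378906), (33.356388092041016, 59.19954299926758), 89.49899291992188)
```

View pics/f.png

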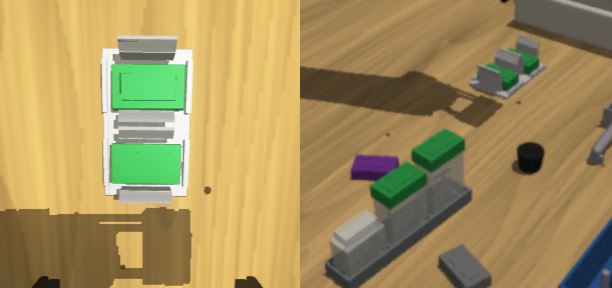

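Both caps lie flat in their pockets. Ours is at (0.506, 0.2824), within 2.1 mm of centre, with the same apparent size as the spare. The vials stand in the rack. Handing in.

```bash
python3 -c "
from bench import *
print(close_job())"
```

```text
the job is handed in; nothing more can be done
None
```

The short vial's cap was lifted off, set down flat on the counter and let go, retaken by its ends and lowered flat into the empty pocket; the job is handed in, but no verdict was returned.

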